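# Hold the inspection light at the mouth of a slide leg

## Task

I want to look down the bore of the brass slide leg lying in the V cradle, so please be my light stand: draw the yellow inspection light out of its socket in the sloping holster, turn it from its slope to level, and hold it in line with the tube, lens about 3 cm in front of the tube's silver-collared end and shining straight into the bore. Finish still gripping it there, steady, in the air and touching nothing else, and leave the tube, the mandrel in the other socket and everything else on the bench where they are.

Things in the scene. Friction and masses are not known exactly. Their poses are not given: they have to be found in the camera images.
- torch: Inspection light, a straight stick 145 mm long: yellow ribbed grip 20 mm thick, black head 24 mm thick from 38 mm ahead of the origin. Origin mid-grip on the axis, x towards the lens (lens 98 mm ahead, tail end 47 mm behind, centre of mass about 45 mm ahead). About 140 g. Starts lens down, tail up in either socket, x sloping 45 degrees down, its origin about 38 mm outside the mouth.
- torch_lens (a point): Centre of the light's lens face, on the stick's axis.
- torch_tail (a point): End of the light's tail switch, on the stick's axis.
- holster: Grey two-socket holster, fixed; dark base plate 150 x 165 x 8 mm, origin under its centre. Sockets at y = +42 and -42 mm, bore 28, outside 35, 60 mm deep; the way in runs 45 degrees down along holster +x. Mouth centres at x = -30, 88 mm above the bench. A tool lies on the socket's lower wall (about 2 mm off centre) and comes out by drawing it 60 mm or more back up the slope.
- mandrel: Tube-rounding mandrel, the other tool in the holster: turned pale wooden handle, steel nose in the socket, 143 mm long, 25 mm thick. Not to be moved. Origin on its axis in the handle, x towards the nose.
- tube: The work: a loose level brass tube 200 mm long, 32 mm outside (36 over the collars), bore 26, open at both ends, 220 g, lying in the V cradle. Origin: centre of its mouth at the end with the wide silver collar (the end on the robot's left), 110 mm above the bench; x runs from there through the bore to the other end. It must stay where it lies.
- cradle: Wooden V cradle, fixed: base 170 x 80 x 16 mm, two posts with felt-lined V tops up to about 110 mm high, 50 mm either side of the origin along x. Origin: centre of the underside; x runs along the tube, same way as the tube's x. The tube's collared mouth is 100 mm behind the origin.
- oil_bottle: White oil bottle with a red spout, 48 mm across, 136 mm tall, standing. Origin at the centre of its underside. A bystander.
- mouthpiece_1: Silver mouthpiece standing on its cup, 38 mm across, 83 mm tall. Origin at the centre of its underside. A bystander.
- mouthpiece_2: A second mouthpiece like the first. A bystander.
- mallet: Rawhide mallet lying flat, 248 mm long, head 72 x 45 mm. Origin at its middle, on the bench. A bystander.

How it is judged:
By the outcome, as a careful person would: the job done as asked, in the order asked, and still so for the second after the job is handed in, while the arm keeps its last pose, push and grip.
It also fails if it takes over 42 s, if anything falls off the work surface, if the arm or the gripper's body presses on something with over 40 N, if the wrist force passes 120 N, or if a joint passes its speed limit or range.

## Robot

A 6-joint arm with a two-finger parallel gripper is mounted at the origin on the work surface; the furniture and walls round the work are solid. World frame = base frame: x ahead of the robot, y to its left, z up, the work surface at z = 0. Lengths are in m, angles in rad, forces in N, time in s.
With the tool pointing down it reaches from about 0.25 to 0.725 m from the base axis. Payload 4 kg.
Tool frame: the origin (TCP) lies at the very end of the fingers, on their centre line; the grasp point (between the pads) lies 19 mm behind it; z points along the fingers, y is the line along which they close (so a half turn about z gives the same grasp; the last joint's range is limited). The gripper opens to 85 mm and grips with 20 to 120 N. Pads are 22 mm wide; open, the fingers measure 114 mm over their backs; the gripper's body (76 mm by 85 mm) begins 54 mm behind the grasp point. The pads swing forward as they close: fully open they stand 13 mm farther back than shut.
Start: joints at [-1.252, 0.241, 0.005, 1.335, 0, 1.571], TCP at [0.157, -0.475, 0.231] pointing down, gripper open.
Joint ranges: [-2.72, 2.72], [-1.05, 1.87], [-1.09, 1.28], [-1.99, 2.15], [-1.42, 1.44], [-3.14, 3.14]. Speed limits (rad/s): [2.79, 2.79, 3.14, 3.14, 3.14, 3.14].

## Interface

Orientations are given as a unit quaternion [x, y, z, w].
In Python, from workcell import telemetry, vision, workorder gives the robot as it stands.
- The arm moves only by the shell command python3 -m inch 'ROWS'. ROWS is JSON, a list of rows, each a list of 3 entries, a list of its own where there are three numbers: the turn, a rotation vector about the tool's x, y, z scaled (see below), then the shift along the tool's x, y, z scaled (see below), then the closure, from -1 (fully open) to 1 (shut). A call has 1 to 10 rows; each row shifts and turns the commanded pose from where the row before left it, along the tool's axes as they then stand; what a row does not reach is not made up. The controller multiplies each number of a shift by 0.3 m and each number of a turn by 360 degrees. A row lasts 1/12 s, in which the tool goes at most 41.7 mm and 7.16 degrees, less where a joint would pass 70% of its speed; a pose out of reach is approached as far as the arm can. A call with a number of a shift or a turn outside -1 to 1 is refused whole. A call with a gripper value outside its range is refused whole. The fingers move at their own pace and stop on an object; the grip force is fixed at half the most. Time passes only in rows, so rows that do not move let the fingers close. It gives the time, the measured TCP pose, the force, the opening and the grip force at its end, in the units of the state.
- telemetry.get_obs(): the state, without advancing time (a new reading comes with each control period).
- vision.camera(name): name is "scene" or "top" or "wrist"; returns a dict with "img" (480x640x3 uint8, red, green, blue), "fov_y" (degrees; the focal length in pixels is half the picture's height over the tangent of half this angle, whatever the lens; pixels are square), "cx", "cy" (the principal point, pixels), "D" ([k1, k2, p1, p2, k3] as OpenCV has them; the pictures are not rectified), "pose" (4x4, takes a point from camera to world coordinates). Camera axes: x right, y up, looking along -z (the intrinsics and any distortion apply to the point x, -y, -z); pixel columns grow to the right and rows downward; lengths in m; the calibration is good to about 2 mm. A picture is of the moment at which its call begins. There is no depth.
- workorder.job_done(): hands the job in; it is judged then, once.
The state is a dict: "clock": time; "joint_pos": joint angles; "joint_vel": joint speeds; "tau": joint torques, N m; "eef_pos": TCP position; "tool_rot": TCP orientation; "ft_force": force on the tool from outside, world axes, zero at the start; "ft_torque": the same for the moment, N m; "grip_width": finger opening in m; "grasp_force": force on a finger pad.
Only numpy, scipy, OpenCV 4.12 (cv2) and the standard library are available. Lean on these libraries where they do the work, as an engineer would, in place of code of your own. Each camera call takes 0.05 s, during which the arm holds its last target. There are 200 camera calls.

## Working session

There is one attempt and no reset: what is moved stays moved. The work goes in short steps, Python scripts to look and compute and a shell command to move; the robot and the scene stay as the last step left them, time stands still between calls to the robot, and variables do not carry over. Pictures are saved under pics/ and viewed, at most 10 in all, crops included, and the job is handed in when it is done.

```bash
mkdir -p pics; ls; cat > h.py <<'E'
import numpy as np, cv2, json
from workcell import telemetry, vision, workorder
from scipy.spatial.transform import Rotation as R
def snap(n,f):
    c=vision.camera(n); cv2.imwrite(f'pics/{f}.png',c['img'][:,:,::-1])
    np.savez(f'pics/{f}.npz',**{k:np.array(c[k]) for k in c}); return c
def load(f): return np.load(f'pics/{f}.npz')
def K(c):
    f=240/np.tan(np.radians(float(c['fov_y']))/2); return np.array([[f,0,float(c['cx'])],[0,f,float(c['cy'])],[0,0,1]])
def ray(c,uv):
    p=cv2.undistortPoints(np.array([[uv]],float),K(c),c['D'])[0,0]
    d=c['pose'][:3,:3]@np.array([p[0],-p[1],-1]); return c['pose'][:3,3],d/np.linalg.norm(d)
def tri(obs):
    A=0;b=0
    rs=[ray(load(f),uv) for f,uv in obs]
    for o,d in rs:
        P=np.eye(3)-np.outer(d,d);A=A+P;b=b+P@o
    x=np.linalg.solve(A,b); return x,[np.linalg.norm(np.cross(x-o,d)) for o,d in rs]
def onz(f,uv,z):
    o,d=ray(load(f),uv); return o+d*(z-o[2])/d[2]
def proj(f,X):
    c=load(f);T=np.linalg.inv(c['pose']);p=(T[:3,:3]@np.asarray(X,float).T).T+T[:3,3]
    p=p*[1,-1,-1]; return cv2.projectPoints(p,np.zeros(3),np.zeros(3),K(c),c['D'])[0][:,0]
E
python3 - <<'E'
from h import *
for n in ('scene','top'):
    c=snap(n,n+'0'); print(c['fov_y'],c['pose'].round(3).tolist(),c['D'])
o=telemetry.get_obs(); print(o)
a=cv2.imread('pics/scene0.png');b=cv2.imread('pics/top0.png')
E
```

```text
pics
55.00694698987584 [[-0.851, 0.335, -0.405, 0.165], [-0.526, -0.524, 0.67, 0.745], [0.012, 0.783, 0.622, 0.752], [0.0, 0.0, 0.0, 1.0]] [-0.08710131  0.          0.          0.          0.        ]
49.69077079917399 [[0.018, 0.997, -0.069, 0.476], [-1.0, 0.02, 0.021, 0.093], [0.022, 0.069, 0.997, 1.225], [0.0, 0.0, 0.0, 1.0]] [0.02378085 0.         0.         0.         0.        ]
{'clock': 0.1, 'joint_pos': array([-1.25197863e+00,  2.41361810e-01,  3.87551320e-03,  1.33519407e+00,
        1.15600522e-05,  1.57081558e+00]), 'joint_vel': array([ 6.41492189e-04,  2.05047826e-06,  1.90175339e-03, -1.23617608e-03,
       -1.30348746e-04,  2.73563162e-04]), 'tau': array([ 4.15376944e-04, -3.73137689e+01,  2.53009772e+01,  1.08081358e-02,
        3.01683338e-05, -4.38406815e-06]), 'eef_pos': array([ 0.15655125, -0.47427475,  0.23049622]), 'tool_rot': array([ 9.87322382e-01,  1.58725000e-01, -1.43833172e-04, -9.30991285e-04]), 'ft_force': array([-0.05381509,  0.79452896,  0.4271729 ]), 'ft_torque': array([-0.0628335 ,  0.0371246 , -0.02177947]), 'grasp_force': 0.0, 'grip_width': 0.08539816015041302}
```

View pics/scene0.png

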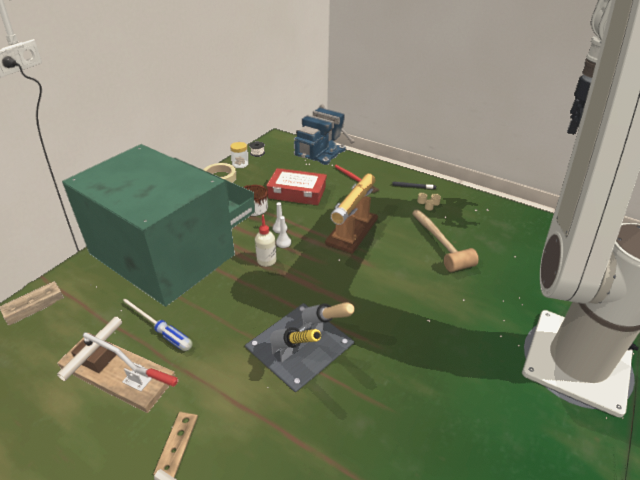

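View pics/top0.png

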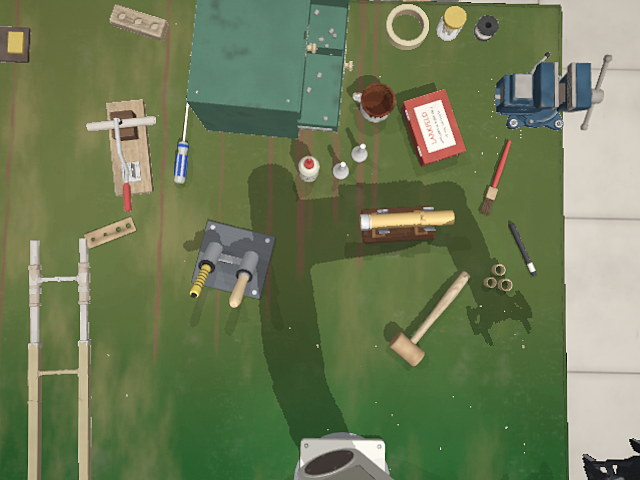

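The scene view shows the torch tail near (315,336), the mandrel at (340,310), and the tube from (340,212) to (370,180). In the top view the torch tail is near (195,294), the holster near (232,260), and the collared tube end near (364,221), with the bottle and mouthpieces beyond it. Next I'll enlarge these areas.

```bash
python3 - <<'E'
from h import *
a=cv2.imread('pics/scene0.png');b=cv2.imread('pics/top0.png')
def crop(im,x,y,s=4): # 100x75
    o=cv2.resize(im[y:y+75,x:x+100],None,fx=s,fy=s,interpolation=cv2.INTER_CUBIC)
    for k in range(0,100,20): cv2.putText(o,str(x+k),(k*s,10),0,.35,(255,255,255),1);cv2.line(o,(k*s,0),(k*s,300),(255,255,255),1) if 0 else cv2.line(o,(k*s,12),(k*s,18),(255,255,255),1)
    for k in range(5,75,10): cv2.putText(o,str(y+k),(8,k*s+4),0,.35,(255,255,255),1);cv2.line(o,(0,k*s),(6,k*s),(255,255,255),1)
    return o
cv2.imwrite('pics/c1.png',np.vstack([np.hstack([crop(a,255,295),crop(a,310,165)]),np.hstack([crop(b,180,225),crop(b,358,180)])]))
E
```

```text
(no output)
```

View pics/c1.png

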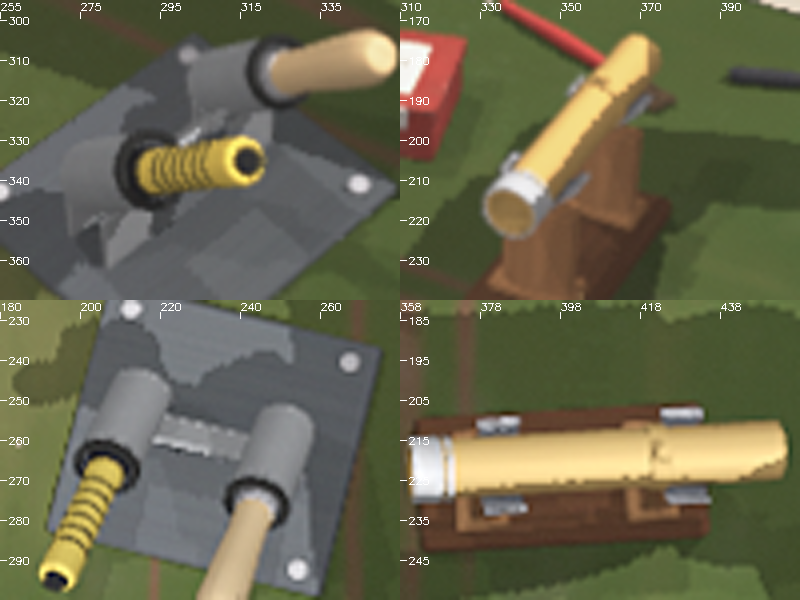

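In the crops I read these pixels:
- **Torch tail:** (317,335) scene, (194.3,294.5) top.
- **Torch socket mouth:** (291,337.5) scene, (206.7,266.3) top.
- **Mandrel socket mouth:** (325.5,313) scene, (244.3,274.2) top.
- **Tube mouth:** centre (337.5,218.2) scene; upper edge (361,221.7) top.

```bash
python3 - <<'E'
from h import *
np.set_printoptions(precision=4,suppress=True)
for n,s,t in [('tail',(317,335),(194.3,294.5)),('mouth',(291,337.5),(206.7,266.3)),('mmouth',(325.5,313),(244.3,274.2)),('tube',(337.5,218.2),(361,221.7))]:
    print(n,*tri([('scene0',s),('top0',t)]))
# base plate bolts (top crop) z~.01
for uv in [(190.6+0,227),(245,240.3),(232,292)]: print(onz('top0',(uv),.01))
for z in (.11,.128): print(onz('top0',(361,221.7),z),onz('top0',(454.3,217.5),z), onz('scene0',(337.5,218.2),z))
E
```

```text
tail [0.4249 0.3209 0.1437] [np.float64(0.00011264013040103267), np.float64(0.00011264013040091971)]
mouth [0.4853 0.3095 0.0849] [np.float64(0.0016584685101739586), np.float64(0.0016584685101740395)]
mmouth [0.4666 0.2257 0.0841] [np.float64(0.001767387834481167), np.float64(0.0017673878344811227)]
tube [ 0.5855 -0.0259  0.1071] [np.float64(0.0010470075684259354), np.float64(0.0010470075684260469)]
[0.5754 0.3632 0.01  ]
[0.5468 0.2358 0.01  ]
[0.426  0.2624 0.01  ]
[ 0.5862 -0.0251  0.11  ] [ 0.5995 -0.2278  0.11  ] [ 0.5827 -0.0228  0.11  ]
[ 0.5844 -0.0232  0.128 ] [ 0.5975 -0.2226  0.128 ] [ 0.571  -0.0013  0.128 ]
```

```bash
python3 -m inch '[[[0,0,0],[0,0,-0.13],-1],[[0,0,0],[0,0,-0.1],-1],[[0,0,-0.019],[0.1,0,0],-1],[[0,0,-0.019],[0.1,0,0],-1],[[0,0,-0.019],[0.1,0,0],-1],[[0,0,0],[0,0,0],-1],[[0,0,0],[0,0,0],-1]]'
cat >> h.py <<'E'
def tool(zdir,ydir):
    z=np.array(zdir,float);z/=np.linalg.norm(z);y=np.array(ydir,float);y-=y@z*z;y/=np.linalg.norm(y)
    return R.from_matrix(np.c_[np.cross(y,z),y,z])
def plan(p0,R0,p1,R1,n,g,turnfirst=False,pre=''):
    """rows in tool axes, straight line + geodesic turn"""
    rv=(R0.inv()*R1).as_rotvec(); out=[]
    p=np.array(p0,float);Rc=R0
    for k in range(n):
        t=np.round(rv/n/(2*np.pi),4); Rn=Rc*R.from_rotvec(t*2*np.pi)
        tgt=p0+(p1-p0)*(k+1)/n
        s=np.round((Rn if turnfirst else Rc).inv().apply(tgt-p)/.3,3)
        p=p+(Rn if turnfirst else Rc).apply(s*.3);Rc=Rn
        out.append([t.tolist(),s.tolist(),g])
    for i in range(0,n,10): print(json.dumps(out[i:i+10]).replace(' ','').replace('-0.0,','0,').replace('0.0,','0,') if 0 else json.dumps(out[i:i+10]).replace(' ',''))
    print('turn deg',np.degrees(np.linalg.norm(rv))/n,'mm/row',np.linalg.norm(p1-p0)/n*1e3)
def cur():
    o=telemetry.get_obs(); return np.array(o['eef_pos']),R.from_quat(o['tool_rot']),o
E
python3 - <<'E'
from h import *
p,Rc,o=cur(); print(p,Rc.as_matrix().round(3),o['joint_pos'],o['clock'])
R0=R.from_quat([0.987322382,.158725,-.000144,-.000931]);p0=np.array([0.15655,-.47427,.23049])
for tf in (0,1):
    q=p0+[0,0,.069];Q=R0
    for k in range(3):
        Qn=Q*R.from_rotvec([0,0,-.019*2*np.pi]); q=q+(Qn if tf else Q).apply([.03,0,0]);Q=Qn
    print(tf,q)
E
```

```text
clock: 0.68
eef_pos: [0.2387, -0.436, 0.2999]
tool_rot: [0.943, 0.333, -0.0, -0.0]
ft_force: [0.9, -0.1, -1.0]
grip_width: 0.085
grasp_force: 0.0
[ 0.23869991 -0.43596686  0.29987733] [[ 0.778  0.628 -0.001]
 [ 0.628 -0.778  0.001]
 [-0.    -0.001 -1.   ]] [-1.06966157e+00  2.17345018e-01  1.51891790e-01  1.50638842e+00
 -3.25488836e-04  1.39292375e+00] 0.6833
0 [ 0.23766063 -0.436265    0.2995111 ]
1 [ 0.23255705 -0.42687547  0.29953089]
```

```bash
python3 - <<'E'
from h import *
p,Rc,o=cur()
h=np.radians(77.8)
plan(p,Rc,np.array([.44,.316,.27]),tool([0,0,-1],[np.cos(h),np.sin(h),0]),20,-1)
E
```

```text
[[[-0.0,-0.0,-0.0179],[0.105,-0.076,0.005],-1],[[-0.0,-0.0,-0.0179],[0.113,-0.065,0.005],-1],[[-0.0,-0.0,-0.0179],[0.119,-0.051,0.005],-1],[[-0.0,-0.0,-0.0179],[0.124,-0.037,0.005],-1],[[-0.0,-0.0,-0.0179],[0.128,-0.024,0.005],-1],[[-0.0,-0.0,-0.0179],[0.129,-0.008,0.005],-1],[[-0.0,-0.0,-0.0179],[0.13,0.005,0.005],-1],[[-0.0,-0.0,-0.0179],[0.128,0.021,0.005],-1],[[-0.0,-0.0,-0.0179],[0.125,0.034,0.005],-1],[[-0.0,-0.0,-0.0179],[0.12,0.049,0.005],-1]]
[[[-0.0,-0.0,-0.0179],[0.115,0.061,0.006],-1],[[-0.0,-0.0,-0.0179],[0.106,0.074,0.005],-1],[[-0.0,-0.0,-0.0179],[0.098,0.086,0.005],-1],[[-0.0,-0.0,-0.0179],[0.087,0.095,0.005],-1],[[-0.0,-0.0,-0.0179],[0.076,0.106,0.005],-1],[[-0.0,-0.0,-0.0179],[0.064,0.113,0.005],-1],[[-0.0,-0.0,-0.0179],[0.051,0.119,0.005],-1],[[-0.0,-0.0,-0.0179],[0.037,0.124,0.005],-1],[[-0.0,-0.0,-0.0179],[0.022,0.128,0.005],-1],[[-0.0,-0.0,-0.0179],[0.009,0.129,0.005],-1]]
turn deg 6.444787178073236 mm/row 38.95088377080792
```

```bash
python3 -m inch '[[[0,0,-0.0179],[0.105,-0.076,0.005],-1],[[0,0,-0.0179],[0.113,-0.065,0.005],-1],[[0,0,-0.0179],[0.119,-0.051,0.005],-1],[[0,0,-0.0179],[0.124,-0.037,0.005],-1],[[0,0,-0.0179],[0.128,-0.024,0.005],-1],[[0,0,-0.0179],[0.129,-0.008,0.005],-1],[[0,0,-0.0179],[0.13,0.005,0.005],-1],[[0,0,-0.0179],[0.128,0.021,0.005],-1],[[0,0,-0.0179],[0.125,0.034,0.005],-1],[[0,0,-0.0179],[0.12,0.049,0.005],-1]]'
python3 -m inch '[[[0,0,-0.0179],[0.115,0.061,0.006],-1],[[0,0,-0.0179],[0.106,0.074,0.005],-1],[[0,0,-0.0179],[0.098,0.086,0.005],-1],[[0,0,-0.0179],[0.087,0.095,0.005],-1],[[0,0,-0.0179],[0.076,0.106,0.005],-0.3],[[0,0,-0.0179],[0.064,0.113,0.005],-0.3],[[0,0,-0.0179],[0.051,0.119,0.005],-0.3],[[0,0,-0.0179],[0.037,0.124,0.005],-0.3],[[0,0,-0.0179],[0.022,0.128,0.005],-0.3],[[0,0,-0.0179],[0.009,0.129,0.005],-0.3]]'
python3 -m inch '[[[0,0,0],[0,0,0],-0.3],[[0,0,0],[0,0,0],-0.3],[[0,0,0],[0,0,0],-0.3]]'
python3 - <<'E'
from h import *
c=snap('wrist','w1');p,Rc,o=cur();print(p,Rc.as_matrix().round(3),o['joint_pos'].round(2),o['clock'],c['pose'].round(3).tolist())
E
```

```text
clock: 1.52
eef_pos: [0.339, -0.0603, 0.2853]
tool_rot: [0.62, 0.785, -0.0, 0.0]
ft_force: [1.2, -0.1, 0.5]
grip_width: 0.0852
grasp_force: 0.0
clock: 2.35
eef_pos: [0.4413, 0.3154, 0.2695]
tool_rot: [0.106, 0.994, -0.0, -0.0]
ft_force: [1.0, -0.6, 1.7]
grip_width: 0.0558
grasp_force: 0.0
clock: 2.6
eef_pos: [0.4406, 0.3134, 0.2693]
tool_rot: [0.109, 0.994, -0.001, -0.001]
ft_force: [-0.2, -0.3, -0.5]
grip_width: 0.0553
grasp_force: 0.0
[0.44063451 0.31306637 0.26982367] [[-0.976  0.216 -0.001]
 [ 0.216  0.976 -0.001]
 [ 0.    -0.001 -1.   ]] [ 0.62  0.31  0.2   1.46 -0.    0.84] 2.65 [[0.215, -0.931, -0.294, 0.366], [0.977, 0.205, 0.067, 0.33], [-0.002, -0.301, 0.953, 0.41], [0.0, 0.0, 0.0, 1.0]]
```

View pics/w1.png

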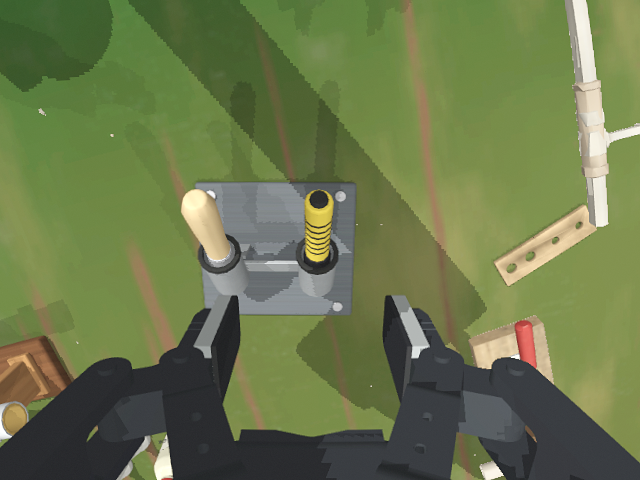

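The wrist view shows the torch upright in the picture, aligned with the tool: tail switch at (319,199), socket ring centre about (317,256), mandrel ring (220,253). The tube's collared mouth is at bottom left, around (14,417).

```bash
python3 - <<'E'
from h import *
np.set_printoptions(precision=4,suppress=True)
t,e=tri([('scene0',(317,335)),('top0',(194.3,294.5)),('w1',(319,199))]);print('tail',t,e)
m,e=tri([('scene0',(291,337.5)),('top0',(206.7,266.3)),('w1',(317,256))]);print('mouth',m,e)
mm,e=tri([('scene0',(325.5,313)),('top0',(244.3,274.2)),('w1',(220,253.5))]);print('mm',mm,e)
d=m-mm;print(np.degrees(np.arctan2(d[1],d[0]))-90, np.degrees(np.arctan2(*(m-t)[[1,0]])))
print(tri([('w1',(14,417)),('scene0',(337.5,218.2))]))
y=np.radians(-12.3);a=np.array([np.cos(y),np.sin(y),-1])/2**.5
O=t+.047*a; print('O',O,'pred from mouth',m-.038*a+[-.0014,0,-.0014])
for k in (0,.02,.047,.085): print(proj('w1',[t+k*a])[0],proj('top0',[t+k*a])[0],proj('scene0',[t+k*a])[0])
E
```

```text
tail [0.4251 0.3211 0.1439] [np.float64(0.0003541350917050037), np.float64(0.00015050613558757568), np.float64(0.0004776167967452208)]
mouth [0.4859 0.3087 0.0852] [np.float64(0.0017910316659945807), np.float64(0.0019867147433129985), np.float64(0.00166528780728447)]
mm [0.4668 0.2259 0.0842] [np.float64(0.0020562848132664583), np.float64(0.0014813645810689332), np.float64(0.000584811043005594)]
-12.979754090762455 -11.493164456745815
(array([ 0.5838, -0.0249,  0.1084]), [np.float64(4.47375158535426e-05), np.float64(4.4737515853485445e-05)])
O [0.4576 0.314  0.1107] pred from mouth [0.4582 0.3144 0.1107]
[318.5084 198.4844] [194.2347 294.4653] [316.7957 334.943 ]
[318.1459 213.5272] [197.3727 287.5441] [310.8095 335.6897]
[317.7192 231.154 ] [201.4697 278.5044] [303.1174 336.6446]
[317.2154 251.8463] [206.981  266.3387] [292.9874 337.8946]
```

```bash
python3 -m inch '[[[0,0,0],[-0.055,0.015,0.05],-0.3],[[0,0,0],[0,0,0.1],-0.3],[[0,0,0],[0,0,0.1],-0.3],[[0,0,0],[0,0,0.1],-0.3],[[0,0,0],[0,0,0.1],-0.3],[[0,0,0],[0,0,0.08],-0.3],[[0,0,0],[0,0,0],-0.3],[[0,0,0],[0,0,0],-0.3],[[0,0,0],[0,0,0],-0.3]]'
python3 - <<'E'
from h import *
for i in range(3):
  c=snap('wrist','w2');p,Rc,o=cur();print(p)
print(Rc.as_matrix().round(3), R.from_matrix(Rc.as_matrix()).inv().apply(np.array([.4577,.314,.092])-p)/.3)
E
```

```text
clock: 3.4
eef_pos: [0.4588, 0.3152, 0.1132]
tool_rot: [0.108, 0.994, 0.001, 0.001]
ft_force: [0.1, 0.3, -0.5]
grip_width: 0.0554
grasp_force: 0.0
[0.45925177 0.31571341 0.11370627]
[0.45928576 0.3159943  0.11374352]
[0.4591175  0.31608599 0.1135324 ]
[[-0.977  0.214  0.004]
 [ 0.214  0.977  0.003]
 [-0.003  0.003 -1.   ]] [ 0.00335086 -0.00804266  0.07173816]
```

View pics/w2.png

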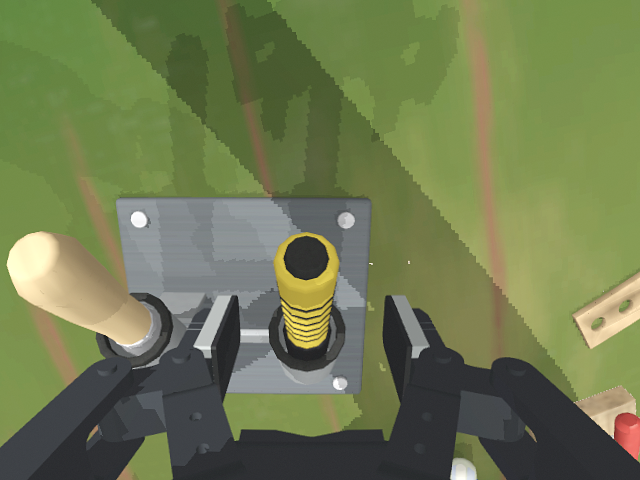

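The wrist view shows the torch grip at column 306 and the finger midline at about 311. That puts the torch about 2 mm to the left, which agrees with the computed shift. I'll correct, descend and close.

```bash
python3 -m inch '[[[0,0,0],[0.003,-0.007,0.036],-0.3],[[0,0,0],[0,0,0.036],-0.3],[[0,0,0],[0,0,0],-0.3],[[0,0,0],[0,0,0],0],[[0,0,0],[0,0,0],0.3],[[0,0,0],[0,0,0],0.5],[[0,0,0],[0,0,0],1],[[0,0,0],[0,0,0],1],[[0,0,0],[0,0,0],1],[[0,0,0],[0,0,0],1]]'
python3 -m inch '[[[0,0,0],[0,0,0],1],[[0,0,0],[0,0,0],1],[[0,0,0],[0,0,0],1]]'
python3 - <<'E'
from h import *
p,Rc,o=cur();print(p,Rc.as_matrix().round(3),o['joint_pos'].round(2))
y=np.radians(-12.3);a=np.array([np.cos(y),np.sin(y),-1])/2**.5
print('along -a in tool per 100mm', Rc.inv().apply(-a*.1)/.3)
E
```

```text
clock: 4.38
eef_pos: [0.4569, 0.3142, 0.0905]
tool_rot: [0.107, 0.994, 0.001, 0.001]
ft_force: [-0.9, -0.0, 5.0]
grip_width: 0.0188
grasp_force: 58.6
clock: 4.63
eef_pos: [0.4569, 0.3142, 0.0905]
tool_rot: [0.107, 0.994, 0.001, 0.001]
ft_force: [-1.0, 0.5, 6.3]
grip_width: 0.0188
grasp_force: 58.6
[0.45685409 0.31415088 0.09052598] [[-0.977  0.214  0.002]
 [ 0.214  0.977  0.001]
 [-0.001  0.002 -1.   ]] [ 0.6   0.44 -0.09  1.04  0.    0.82]
along -a in tool per 100mm [ 0.23541173  0.00024848 -0.2359923 ]
```

Gripped with force 58.6 N and opening 18.8 mm. I'll draw it back up the slope in small steps.

```bash
python3 -m inch '[[[0,0,0],[0.012,0,-0.012],1],[[0,0,0],[0.025,0,-0.025],1],[[0,0,0],[0.025,0,-0.025],1],[[0,0,0],[0.025,0,-0.025],1]]'
python3 -m inch '[[[0,0,0],[0.04,0,-0.04],1],[[0,0,0],[0.04,0,-0.04],1],[[0,0,0],[0.04,0,-0.04],1],[[0,0,0],[0.04,0,-0.04],1],[[0,0,0],[0,0,-0.1],1],[[0,0,0],[0,0,-0.1],1],[[0,0,0],[0,0,0],1]]'
python3 - <<'E'
from h import *
snap('scene','s2');snap('top','t2');snap('wrist','w3');p,Rc,o=cur();print(p,Rc.as_matrix().round(3),o['joint_pos'].round(2))
a=cv2.imread('pics/scene0.png')
y=np.radians(-12.3);ax=np.array([np.cos(y),np.sin(y),-1])/2**.5
O=p+[0,0,.019]
for f in('s2','t2'): print(f,proj(f,[O-.047*ax,O,O+.098*ax]).round(1).tolist())
A=cv2.imread('pics/s2.png')[170:420,200:460];B=cv2.imread('pics/t2.png')[170:420,120:380]
cv2.imwrite('pics/c2.png',cv2.resize(np.hstack([A,B]),None,fx=1.53,fy=1.53,interpolation=cv2.INTER_CUBIC))
E
```

```text
clock: 4.97
eef_pos: [0.431, 0.3195, 0.1163]
tool_rot: [0.108, 0.994, 0.0, 0.001]
ft_force: [2.4, 0.7, -1.3]
grip_width: 0.0186
grasp_force: 58.5
clock: 5.55
eef_pos: [0.3846, 0.3316, 0.2301]
tool_rot: [0.107, 0.994, 0.004, 0.003]
ft_force: [0.4, -0.1, -1.9]
grip_width: 0.0188
grasp_force: 59.0
[0.38288336 0.32945877 0.22380326] [[-0.977  0.213 -0.   ]
 [ 0.213  0.977  0.   ]
 [ 0.    -0.    -1.   ]] [0.71 0.25 0.   1.32 0.   0.92]
s2 [[356.8, 304.0], [338.4, 307.8], [305.9, 314.5]]
t2 [[168.2, 339.4], [177.5, 319.5], [194.7, 282.4]]
```

View pics/c2.png

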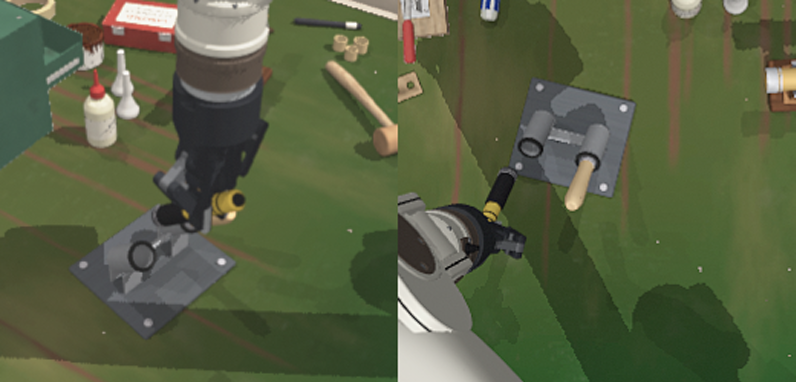

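The torch is clear of the socket and in the fingers: lens at about (194,282) in the top view, as predicted, and the empty socket is visible. Next is turning it to level and moving toward the tube axis.

```bash
cat >> h.py <<'E'
A1=onz('top0',(364,222.25),.11);A2=onz('top0',(454,217.25),.11)
D=(A2-A1);D[2]=0;D/=np.linalg.norm(D);M=np.array([.5845,-.0245,.110])
def goal(gap,dz=0,D=D,M=M,off=.019-.003):  # tcp pose with lens 'gap' before the mouth
    Z=(D-[0,0,1])/2**.5; T=tool(Z,[-D[1],D[0],0])
    O=M-(gap+.098)*D+[0,0,dz]; return O+off*T.as_matrix()[:,2],T
E
python3 - <<'E'
from h import *
np.set_printoptions(precision=4,suppress=True)
print(D,np.degrees(np.arctan2(D[1],D[0])),A1,A2)
p,Rc,o=cur(); g,T=goal(.10,.15); print(g,T.as_matrix().round(3))
plan(p,Rc,g,T,14,1)
E
```

```text
[ 0.0759 -0.9971  0.    ] -85.64575179443095 [ 0.5851 -0.0316  0.11  ] [ 0.6    -0.2271  0.11  ]
[0.5703 0.1616 0.2487] [[-0.054  0.997  0.054]
 [ 0.705  0.076 -0.705]
 [-0.707 -0.    -0.707]]
[[[0.0057,-0.0077,0.0138],[-0.052,-0.03,-0.006],1],[[0.0057,-0.0077,0.0138],[-0.055,-0.025,-0.002],1],[[0.0057,-0.0077,0.0138],[-0.056,-0.02,0.001],1],[[0.0057,-0.0077,0.0138],[-0.058,-0.015,0.004],1],[[0.0057,-0.0077,0.0138],[-0.059,-0.01,0.008],1],[[0.0057,-0.0077,0.0138],[-0.059,-0.004,0.011],1],[[0.0057,-0.0077,0.0138],[-0.059,0.001,0.014],1],[[0.0057,-0.0077,0.0138],[-0.057,0.007,0.016],1],[[0.0057,-0.0077,0.0138],[-0.056,0.012,0.019],1],[[0.0057,-0.0077,0.0138],[-0.054,0.018,0.021],1]]
[[[0.0057,-0.0077,0.0138],[-0.05,0.023,0.023],1],[[0.0057,-0.0077,0.0138],[-0.048,0.028,0.025],1],[[0.0057,-0.0077,0.0138],[-0.043,0.033,0.025],1],[[0.0057,-0.0077,0.0138],[-0.04,0.037,0.026],1]]
turn deg 6.027228728912247 mm/row 18.05810312162869
```

```bash
python3 -m inch '[[[0,0,0],[0,0,-0.1],1],[[0,0,0],[0,0,-0.1],1]]'
python3 -m inch '[[[0.0057,-0.0077,0.0138],[-0.052,-0.03,-0.006],1],[[0.0057,-0.0077,0.0138],[-0.055,-0.025,-0.002],1],[[0.0057,-0.0077,0.0138],[-0.056,-0.02,0.001],1],[[0.0057,-0.0077,0.0138],[-0.058,-0.015,0.004],1],[[0.0057,-0.0077,0.0138],[-0.059,-0.01,0.008],1],[[0.0057,-0.0077,0.0138],[-0.059,-0.004,0.011],1],[[0.0057,-0.0077,0.0138],[-0.059,0.001,0.014],1],[[0.0057,-0.0077,0.0138],[-0.057,0.007,0.016],1],[[0.0057,-0.0077,0.0138],[-0.056,0.012,0.019],1],[[0.0057,-0.0077,0.0138],[-0.054,0.018,0.021],1]]'
python3 -m inch '[[[0.0057,-0.0077,0.0138],[-0.05,0.023,0.023],1],[[0.0057,-0.0077,0.0138],[-0.048,0.028,0.025],1],[[0.0057,-0.0077,0.0138],[-0.043,0.033,0.025],1],[[0.0057,-0.0077,0.0138],[-0.04,0.037,0.026],1],[[0,0,0],[0,0,0],1],[[0,0,0],[0,0,0],1]]'
python3 - <<'E'
from h import *
np.set_printoptions(precision=4,suppress=True)
snap('wrist','w4');snap('scene','s4')
p,Rc,o=cur();g,T=goal(.10,.03);print(p,Rc.as_matrix().round(3),o['joint_pos'].round(2),o['grip_width'])
plan(p,Rc,g,T,6,1)
a=cv2.resize(cv2.imread('pics/w4.png'),(480,360));b=cv2.resize(cv2.imread('pics/s4.png')[150:390,250:463],(320,360))
cv2.imwrite('pics/c4.png',np.hstack([a,b]))
E
```

```text
clock: 5.87
eef_pos: [0.3813, 0.3276, 0.2805]
tool_rot: [0.107, 0.994, -0.004, -0.004]
ft_force: [1.2, 0.5, -0.9]
grip_width: 0.0186
grasp_force: 59.0
clock: 6.7
eef_pos: [0.5172, 0.209, 0.3001]
tool_rot: [0.505, 0.813, -0.197, 0.211]
ft_force: [-0.1, 0.1, -1.9]
grip_width: 0.0185
grasp_force: 59.1
clock: 7.2
eef_pos: [0.571, 0.1612, 0.3046]
tool_rot: [0.628, 0.676, -0.263, 0.281]
ft_force: [0.3, 0.4, -1.4]
grip_width: 0.0189
grasp_force: 59.2
[0.5705 0.1616 0.3077] [[-0.05   0.997  0.053]
 [ 0.703  0.073 -0.707]
 [-0.709  0.002 -0.705]] [ 0.6   0.72  0.7   2.01 -0.66  2.26] 0.01830939189773905
[[[-0.0,0.0001,-0.0001],[0.071,-0.0,0.07],1],[[-0.0,0.0001,-0.0001],[0.07,-0.0,0.07],1],[[-0.0,0.0001,-0.0001],[0.07,-0.001,0.071],1],[[-0.0,0.0001,-0.0001],[0.071,0.0,0.07],1],[[-0.0,0.0001,-0.0001],[0.07,0.0,0.07],1],[[-0.0,0.0001,-0.0001],[0.071,0.0,0.07],1]]
turn deg 0.04187752498639442 mm/row 29.841719468372816
```

View pics/c4.png

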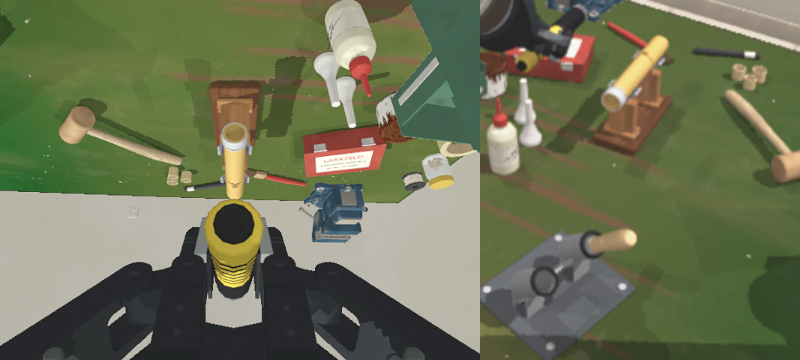

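The wrist view shows the torch level and nearly in line with the tube, whose mouth is at about full-image (313,174). Bottle and mouthpieces are well clear. I'll descend.

```bash
python3 -m inch '[[[0,0,0],[0.07,0,0.07],1],[[0,0,0],[0.07,0,0.07],1],[[0,0,0],[0.07,0,0.07],1],[[0,0,0],[0.07,0,0.07],1],[[0,0,0],[0.07,0,0.07],1],[[0,0,0],[0.07,0,0.07],1],[[0,0,0],[0,0,0],1],[[0,0,0],[0,0,0],1]]'
python3 - <<'E'
from h import *
np.set_printoptions(precision=4,suppress=True)
for n in('wrist','scene','top'): snap(n,n[0]+'5')
p,Rc,o=cur();g,T=goal(.06,.0);print(p,o['joint_pos'].round(2))
O=p-.016*Rc.as_matrix()[:,2]; ax=Rc.apply(np.array([-1,0,1])/2**.5);print(ax)
for f in 's5','t5','w5': print(f,proj(f,[O-.047*ax,O+.098*ax,M]).round(1).tolist())
plan(p,Rc,g,T,4,1)
a=cv2.resize(cv2.imread('pics/s5.png')[150:270,290:390],(400,480),interpolation=2)
b=cv2.resize(cv2.imread('pics/t5.png')[160:280,280:380],(400,480),interpolation=2)
cv2.imwrite('pics/c5.png',np.hstack([a,b]))
E
```

```text
clock: 7.97
eef_pos: [0.5706, 0.1608, 0.1308]
tool_rot: [0.628, 0.676, -0.261, 0.282]
ft_force: [0.3, -0.1, -1.1]
grip_width: 0.0184
grasp_force: 59.2
[0.5728 0.1618 0.1335] [ 0.59  0.8   0.39  1.62 -0.66  2.26]
[ 0.0729 -0.9973  0.0008]
s5 [[281.8, 268.7], [316.8, 228.5], [337.2, 217.6]]
t5 [[245.4, 226.2], [314.8, 222.5], [360.7, 222.5]]
w5 [[318.2, 302.6], [313.9, 380.0], [310.6, 352.1]]
[[[0.0001,0.0,-0.0003],[-0.003,-0.002,0.044],1],[[0.0001,0.0,-0.0003],[-0.003,-0.002,0.044],1],[[0.0001,0.0,-0.0003],[-0.003,-0.002,0.044],1],[[0.0001,0.0,-0.0003],[-0.003,-0.003,0.044],1]]
turn deg 0.12300957274155608 mm/row 13.26279648452387
```

View pics/c5.png

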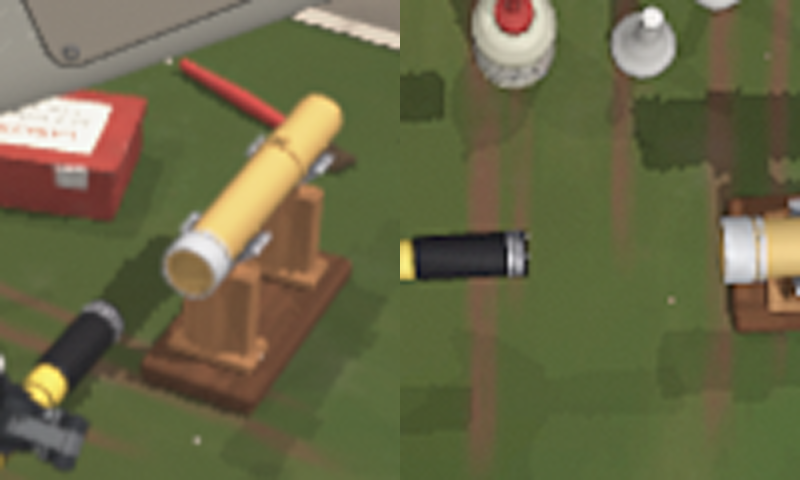

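In the top crop the lens end is at about (311.8,223.5) and the yellow/black joint at about (283.5,224.3). In the scene crop they are at about (317.3,229) and (303,244). I'll triangulate these and compare with the tube axis.

```bash
python3 - <<'E'
from h import *
np.set_printoptions(precision=4,suppress=True)
p=np.array([0.571,.161,.132]);_,Rc,_=cur();_,T=goal(.06)
L,e=tri([('s5',(317.3,229)),('t5',(311.75,223.5))]);print('lens',L,e)
J,e=tri([('s5',(303,244)),('t5',(283.5,224.25))]);print('joint',J,e)
d=L-J;print(np.linalg.norm(d),'heading',np.degrees(np.arctan2(d[1],d[0])),'pitch',np.degrees(np.arcsin(d[2]/np.linalg.norm(d))))
O=p-.016*Rc.as_matrix()[:,2]; ax=Rc.apply(np.array([-1,0,1])/2**.5)
print('pred lens',O+.098*ax,'joint',O+.038*ax)
for f in 's5','t5': print(f,proj(f,[O+.098*ax,O+.038*ax]).round(1).tolist())
# tube top view
print(onz('t5',(360.3,222.5),.128),'tube mouth scene/top now',tri([('s5',(337.5,218)),('t5',(361,222))]))
print(telemetry.get_obs()['eef_pos'])
E
```

```text
lens [0.5754 0.0813 0.1489] [np.float64(0.00119865331861455), np.float64(0.0011986533186146263)]
joint [0.5728 0.1401 0.1494] [np.float64(0.0009017497086668917), np.float64(0.0009017497086669866)]
0.058911654797797176 heading -87.51574703618519 pitch -0.49076794846250105
pred lens [0.5772 0.0745 0.1434] joint [0.5729 0.1344 0.1433]
s5 [[317.6, 229.1], [304.1, 244.7]]
t5 [[315.2, 223.4], [286.6, 224.9]]
[ 0.5827 -0.0217  0.128 ] tube mouth scene/top now (array([ 0.5851, -0.0256,  0.108 ]), [np.float64(0.0007318030621702598), np.float64(0.000731803062170212)])
[0.5728 0.1618 0.1335]
```

```bash
python3 -m inch '[[[0,0,0],[-0.014,0.005,0.01],1],[[0,0,0],[0,0,0.066],1],[[0,0,0],[0,0,0.066],1],[[0,0,0],[0,0,0.066],1],[[0,0,0],[0,0,0],1],[[0,0,0],[0,0,0],1],[[0,0,0],[0,0,0],1]]'
python3 - <<'E'
from h import *
for n in('wrist','scene','top'): snap(n,n[0]+'6')
p,Rc,o=cur();print(p,o['joint_pos'].round(2))
a=cv2.resize(cv2.imread('pics/s6.png')[165:265,290:390],(400,400),interpolation=2)
b=cv2.resize(cv2.imread('pics/t6.png')[192:252,280:480],(800,240),interpolation=2)
w=cv2.resize(cv2.imread('pics/w6.png')[240:480,200:440],(400,400),interpolation=2)
cv2.imwrite('pics/c6.png',cv2.resize(np.vstack([np.hstack([a,w]),b[:200]]),(800,600)))
E
```

```text
clock: 8.7
eef_pos: [0.5777, 0.1145, 0.091]
tool_rot: [0.63, 0.675, -0.259, 0.283]
ft_force: [-0.2, -0.0, -1.2]
grip_width: 0.0191
grasp_force: 59.2
[0.57769944 0.11509849 0.09060472] [ 0.53  0.79  0.26  1.45 -0.69  2.18]
```

View pics/c6.png

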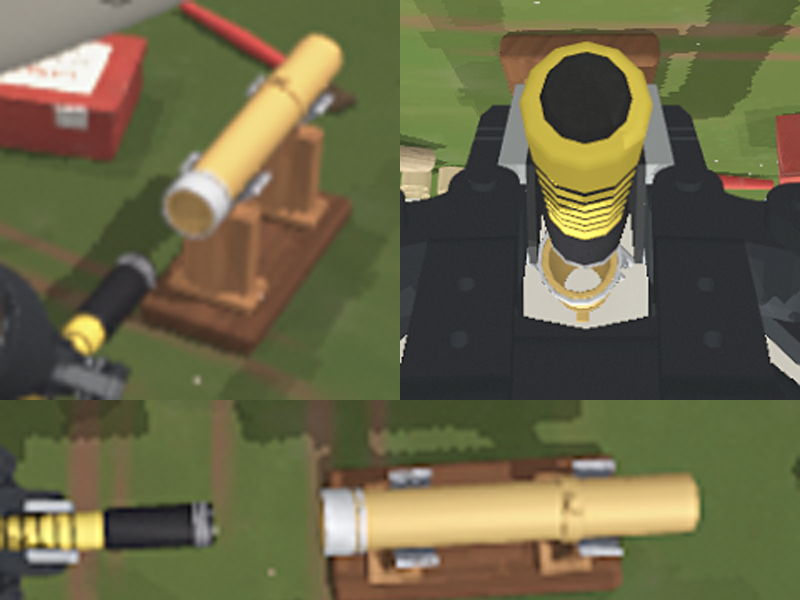

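The torch and tube look parallel: top-view lens end at (333.5,223), tube mouth edge at (361,222.4), and scene lens at (325.5,232). The torch seems about 1 px (2 mm) off towards +x, so I'll refine with a mask fit.

```bash
cat > fit.py <<'E'
from h import *
def axis(f,u0,u1,v0,v1,mode):
    im=load(f)['img'].astype(float);r,g,b=im[...,0],im[...,1],im[...,2]
    m=(r-b>60)&(r>150) if mode=='brass' else (np.maximum(b-g,r-g)>-6) 
    P=[]
    for u in range(u0,u1):
        v=np.nonzero(m[v0:v1,u])[0]
        if len(v)>5: P.append((u,v0+np.median(v),len(v)))
    return np.array(P)
def world(f,P,z): 
    W=np.array([onz(f,(u,v),z) for u,v,_ in P]);k=np.polyfit(W[:,1],W[:,0],1)
    return k, np.std(W[:,0]-np.polyval(k,W[:,1])),P[:,2]
E
python3 - <<'E'
from fit import *
np.set_printoptions(precision=4,suppress=True)
f='t6'
kt,s,w=world(f,axis(f,372,450,205,236,'brass'),.11);print('tube',kt,np.degrees(kt[0]),s,w)
k,s,w=world(f,axis(f,308,333,213,235,'any'),.11);print('torch',k,np.degrees(k[0]),s,w)
for y in (.1,.04,-.02): print(y,np.polyval(kt,y),np.polyval(k,y))
print('lens',tri([('s6',(325.5,232)),('t6',(333.5,223))]),'mouth',tri([('s6',(337,217.5)),('t6',(361,222.4))]))
print(onz(f,(333.5,223),.12),onz(f,(360.5,222),.126))
# predict lens from tail via wrist: tail switch
c=load('w6');print(proj('w6',[M]).round(1))
E
```

```text
tube [-0.0828  0.581 ] -4.742675224145091 0.00175975237106765 [22. 22. 20. 18. 15. 15. 15. 15. 15. 15. 17. 17. 17. 15. 15. 15. 15. 15.
 15. 14. 14. 14. 14. 14. 14. 14. 14. 15. 15. 15. 15. 15. 15. 15. 15. 15.
 15. 15. 14. 14. 14. 14. 15. 24. 24. 23. 19. 16. 19. 17. 19. 18. 17. 17.
 18. 17. 14. 14. 14. 14. 14. 14. 14. 14. 14. 14. 14. 14. 15. 15. 14. 14.
 14. 14. 14. 14. 14. 14.]
torch [-0.035  0.584] -2.0078400207406166 0.0016369188430283594 [22. 22. 22. 17. 16. 10. 10. 10. 10. 10. 10. 10. 11. 11. 11. 11. 11. 10.
 10. 10. 11. 11. 11. 10. 11.]
0.1 0.5726910553292957 0.5804896819961719
0.04 0.5776575732101411 0.582592287149086
-0.02 0.5826240910909867 0.5846948923020001
lens (array([0.5819, 0.034 , 0.1067]), [np.float64(0.0006195903214371048), np.float64(0.0006195903214369249)]) mouth (array([ 0.585 , -0.025 ,  0.1098]), [np.float64(0.0002988608582063417), np.float64(0.00029886085820643763)])
[0.5812 0.0349 0.12  ] [ 0.5839 -0.0223  0.126 ]
[[305.6 398.1]]
```

```bash
python3 - <<'E'
from fit import *
np.set_printoptions(precision=4,suppress=True)
f='t6'
for f in ('top0','t5','t6'):
    P=axis(f,372,450,205,236,'brass');P=P[P[:,2]<16];kt,s,w=world(f,P,.11);print(f,'tube',kt,np.degrees(kt[0]),s,len(P))
P=axis('t6',308,336,213,235,'any');P=P[P[:,2]<12];print(P[:,:2].tolist())
k,s,w=world('t6',P,.11);print('torch',k,np.degrees(k[0]),s)
for y in (.1,.08,.034): print(y,np.polyval(kt,y),np.polyval(k,y))
E
```

```text
top0 tube [-0.0671  0.5863] -3.846650527106332 0.0009787389227689932 75
t5 tube [-0.0786  0.5822] -4.501907984013521 0.0005814114138170477 58
t6 tube [-0.0802  0.5821] -4.592264855922069 0.0005247293687564402 58
[[313.0, 223.5], [314.0, 223.5], [315.0, 223.5], [316.0, 223.5], [317.0, 223.5], [318.0, 223.5], [319.0, 223.5], [320.0, 223.0], [321.0, 223.0], [322.0, 223.0], [323.0, 223.0], [324.0, 223.0], [325.0, 222.5], [326.0, 222.5], [327.0, 222.5], [328.0, 223.0], [329.0, 223.0], [330.0, 223.0], [331.0, 222.5], [332.0, 222.0]]
torch [-0.0836  0.5865] -4.791852380674026 0.0005133759185310097
0.1 0.5741087325157873 0.5781089361791327
0.08 0.5757117353529766 0.5797816082053786
0.034 0.5793986418785119 0.5836287538657439
```

```bash
python3 - <<'E'
from h import *
im=load('t6')['img']; z=load('top0')['img']
for u in (363,366,395,400,440,448): print(u,*['%d,%d,%d'%tuple(x) for x in im[210:234,u]])
for u in (366,400,440): print('top0',u,*['%d,%d,%d'%tuple(x) for x in z[210:234,u]])
for u in (318,328): print(u,*['%d,%d,%d'%tuple(x) for x in im[213:233,u]])
E
```

```text
363 115,76,56 126,85,61 124,84,58 120,81,56 136,127,126 163,166,170 183,184,187 199,200,203 209,210,212 219,220,222 228,229,231 235,236,238 241,242,245 247,248,251 245,246,249 234,236,239 226,228,231 216,217,219 203,204,208 192,195,198 155,155,159 77,44,22 88,56,39 88,59,41
366 89,59,43 86,58,41 87,56,39 92,71,59 131,131,132 166,170,174 181,182,185 192,192,196 202,203,206 214,215,217 223,224,227 229,229,232 235,236,239 240,241,243 237,238,241 232,233,236 224,226,228 216,217,220 208,209,212 195,198,203 164,161,163 122,77,46 134,91,64 138,94,68
395 124,85,62 125,85,62 120,82,58 146,116,74 180,152,95 200,169,111 213,182,120 223,192,128 231,199,135 237,206,140 245,216,149 248,220,153 248,221,154 246,218,150 236,206,140 226,196,131 215,185,122 185,154,98 126,93,61 113,75,55 121,82,60 126,86,61 129,88,63 124,86,62
400 125,86,62 124,85,62 126,89,62 155,126,80 187,159,103 203,173,114 216,185,122 225,194,130 232,202,137 240,210,143 247,219,151 248,224,155 248,222,153 245,216,148 234,203,138 223,192,128 211,182,119 173,144,90 108,73,52 125,85,61 129,90,64 134,93,68 133,91,67 120,83,60
440 107,
[... 1053 characters left out ...]
8 102,70,50 101,69,51 89,60,43
top0 440 96,93,56 158,132,82 192,161,103 208,177,116 222,191,127 230,199,135 236,205,140 246,215,147 253,223,155 255,231,162 255,234,165 254,227,159 245,213,146 234,203,136 210,177,115 131,109,67 58,76,41 69,84,46 69,81,45 66,75,42 67,77,44 68,79,45 70,80,47 67,78,44
318 95,107,59 97,108,61 97,108,63 98,112,63 94,107,60 67,74,45 26,23,31 40,39,43 46,46,48 51,51,52 58,58,61 64,62,65 61,61,64 52,52,55 38,36,44 38,39,38 76,88,50 102,117,66 97,113,63 97,111,62
328 98,111,62 98,111,62 97,112,62 99,115,60 102,111,86 105,102,111 110,110,115 120,119,123 133,130,134 122,121,125 93,92,96 93,92,95 92,91,95 80,78,83 62,60,68 65,70,55 89,103,56 97,112,61 96,112,62 98,113,63
```

```bash
python3 -m inch '[[[0,0,0],[-0.01,-0.007,0.006],1],[[0,0,0],[-0.02,0,0.02],1],[[0,0,0],[-0.02,0,0.02],1],[[0,0,0],[-0.02,0,0.02],1],[[0,0,0],[0,0,0],1],[[0,0,0],[0,0,0],1],[[0,0,0],[0,0,0],1]]'
python3 - <<'E'
from h import *
np.set_printoptions(precision=4,suppress=True)
for n in('wrist','scene','top'): snap(n,n[0]+'7')
p,Rc,o=cur();print(p,o['joint_pos'].round(2),Rc.as_matrix()[:,2],Rc.apply(np.array([-1,0,1])/2**.5))
W=np.array([onz('t6',q,.11) for q in [(364.5,222),(400,220),(440,218.05),(448,217.4)]]);k=np.polyfit(W[:,1],W[:,0],1);print('tube',k,np.degrees(np.arctan(k[0])))
im=load('t7')['img']
for u in (326,332,336,340,344,346,348,350): print(u,*['%d,%d,%d'%tuple(x) for x in im[213:231,u]])
s=cv2.imread('pics/s7.png')[185:265,300:400];a=cv2.resize(s,(750,600),interpolation=cv2.INTER_CUBIC)
for i in range(10):
    cv2.line(a,(i*75,0),(i*75,6),(255,255,255),1);cv2.line(a,(0,i*75),(6,i*75),(255,255,255),1)
cv2.imwrite('pics/c7.png',a)
E
```

```text
clock: 9.43
eef_pos: [0.5769, 0.0847, 0.0904]
tool_rot: [0.63, 0.675, -0.26, 0.282]
ft_force: [0.3, -0.1, -0.9]
grip_width: 0.0186
grasp_force: 59.2
[0.5769 0.0853 0.0903] [ 0.49  0.76  0.19  1.39 -0.71  2.13] [ 0.054  -0.707  -0.7051] [ 0.0723 -0.9974  0.0028]
tube [-0.0743  0.5833] -4.2489231244801555
326 97,113,63 96,110,62 97,109,61 98,110,63 100,114,65 95,108,60 66,75,45 27,26,34 42,39,44 48,47,51 53,51,55 58,59,62 62,62,65 56,55,58 50,50,52 40,37,43 39,38,38 76,87,51
332 104,108,65 103,109,63 103,109,64 104,111,64 106,114,66 92,100,58 40,43,34 30,32,37 39,38,43 50,48,52 56,53,58 61,61,64 66,66,67 61,61,64 53,52,56 37,35,42 45,48,39 82,95,53
336 115,105,71 116,106,71 115,107,72 116,107,71 120,111,74 102,95,63 36,37,34 34,35,38 43,40,45 49,47,51 56,53,57 63,60,65 66,64,69 65,63,67 53,51,55 35,32,41 59,65,42 93,106,59
340 98,111,63 97,109,62 98,110,63 98,111,63 101,115,63 84,95,54 19,18,28 32,32,34 41,41,43 47,44,48 52,49,53 59,55,60 67,65,70 65,64,67 51,49,54 32,29,38 69,81,48 101,118,63
344 99,111,62 98,111,63 99,111,63 99,113,64 95,110,60 92,98,82 128,124,133 152,150,155 154,153,157 155,154,157 151,149,153 161,159,163 163,160,165 158,157,160 139,137,142 122,119,127 108,114,100 98,116,61
346 101,112,62 102,114,64 100,113,63 101,114,64 99,112,62 75,87,48 41,46,32 37,41,29 34,33,31 49,47,52 68,64,76 75,72,83 87,83,93 88,84,96 69,67,79 61,59,62 81,92,58 101,116,64
348 99,113,63 99,114,64 99,114,65 98,113,63 99,114,65 99,114,65 101,115,65 100,115,63 101,116,64 101,117,64 102,118,64 99,116,61 101,117,63 102,118,64 101,118,63 101,118,65 100,117,65 98,115,65
350 99,112,63 98,110,62 99,111,64 98,110,62 98,111,63 96,110,61 97,111,62 96,110,61 96,109,61 96,112,63 98,113,64 97,113,63 97,112,63 99,115,65 98,117,65 98,115,65 97,113,63 98,115,65
```

View pics/c7.png

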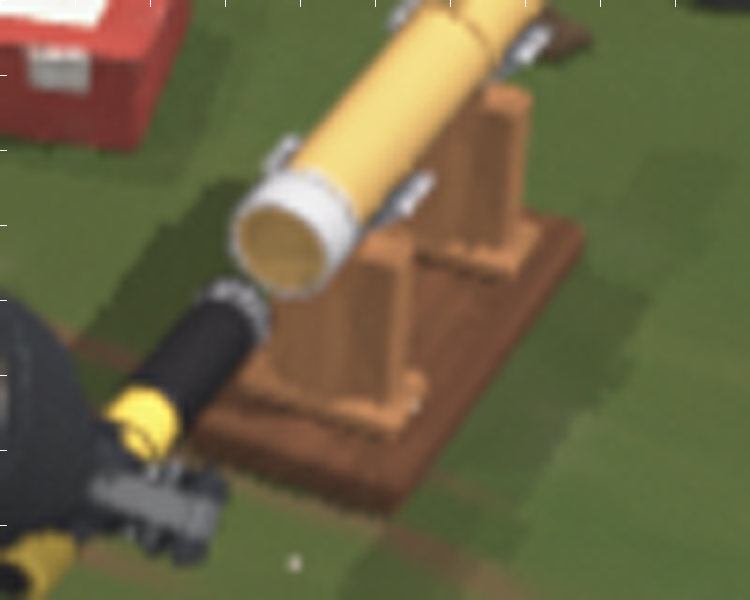

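The zoomed scene view shows the lens just in front of and in line with the collared mouth: lens ring centre about crop (240,310) → (332,226), bore centre about crop (281,249) → (337.5,218.2). From the top view the lateral error is about 0.6 mm, the gap about 30 mm and the slopes match. I still need to check height with perpendicular profiles in the scene view.

```bash
python3 - <<'E'
from h import *
from scipy.ndimage import map_coordinates as mc
np.set_printoptions(precision=2,suppress=True)
im=load('s7')['img'].astype(float)
D=np.array([.0743,-1,0]);D/=np.linalg.norm(D)
Mc=np.array([.5833+.0743*.0245,-.0245,.110])
def prof(X):
    q=proj('s7',[X,X+.001*D,X+[0,0,.01]]);t=q[1]-q[0];t/=np.linalg.norm(t);n=np.array([t[1],-t[0]])
    if n[1]>0:n=-n                       # n up in the image
    s=np.arange(-13,13.1,.5);P=q[0]+s[:,None]*n
    v=np.stack([mc(im[...,k],[P[:,1],P[:,0]],order=1) for k in range(3)],1)
    return q[0],n,(q[2]-q[0])@n/10,s,v
for g in (.045,.055,.065,.075,.084): # torch head
    q,n,mm,s,v=prof(Mc-g*D); gr=v[:,1]-.5*(v[:,0]+v[:,2]) # greenness
    m=gr<8; print('torch',g,q,'px/mm up %.3f'%mm, ''.join('#' if x else '.' for x in m), s[m].min() if m.any() else 0)
for g in (-.02,-.03,-.06,-.085):
    q,n,mm,s,v=prof(Mc-g*D); m=(v[:,0]>150)
    print('tube',g,q,'px/mm %.3f'%mm,''.join('#' if x else '.' for x in m))
for g in (.055,.065): print(prof(Mc-g*D)[4].astype(int).tolist())
print(prof(Mc+.03*D)[4].astype(int).tolist())
E
```

```text
torch 0.045 [328.38 227.77] px/mm up 0.216 ###################################.................. -13.0
torch 0.055 [326.41 230.14] px/mm up 0.218 ###################################.................. -13.0
torch 0.065 [324.4  232.53] px/mm up 0.219 ###################################.................. -13.0
torch 0.075 [322.37 234.96] px/mm up 0.221 ####################################................. -13.0
torch 0.084 [320.52 237.17] px/mm up 0.222 ###################............####################.. -13.0
tube -0.02 [340.62 213.15] px/mm 0.207 ............#############################............
tube -0.03 [342.41 211.01] px/mm 0.206 ###########...##########################.###.........
tube -0.06 [347.65 204.74] px/mm 0.202 ......####....##########################.............
tube -0.085 [351.87 199.7 ] px/mm 0.199 ..............##########################.............
[[94, 66, 47], [98, 69, 49], [100, 71, 50], [103, 73, 52], [108, 77, 54], [116, 82, 57], [122, 86, 60], [126, 89, 62], [128, 91, 63], [131, 93, 64], [131, 92, 64], [128, 89, 62], [110, 78, 55], [88, 64, 47], [66,
[... 1463 characters left out ...]
, [134, 111, 98], [131, 117, 108], [140, 133, 128], [156, 152, 149], [175, 170, 166], [187, 182, 179], [194, 190, 189], [205, 201, 199], [216, 214, 214], [223, 221, 222], [227, 225, 226], [232, 230, 231], [233, 232, 233], [234, 233, 233], [235, 234, 235], [236, 235, 236], [236, 235, 236], [236, 235, 236], [237, 235, 236], [234, 233, 234], [232, 230, 230], [232, 228, 226], [229, 225, 221], [223, 219, 215], [216, 212, 209], [209, 202, 196], [197, 187, 177], [180, 168, 156], [161, 151, 143], [149, 144, 143], [152, 149, 149], [157, 156, 154], [150, 152, 143], [130, 136, 116], [110, 120, 88], [100, 112, 72], [95, 108, 64], [94, 108, 61], [95, 108, 62], [95, 108, 63], [96, 109, 64], [96, 109, 64]]
```

The scene profile shows the torch about 1.1 px below the tube line. That is 4–5 mm low, and the grasp geometry independently gives 3.4 mm low. I'll raise it about 3.8 mm and re-check.

```bash
python3 -m inch '[[[0,0,0],[-0.009,0.002,-0.009],1],[[0,0,0],[0,0,0],1],[[0,0,0],[0,0,0],1],[[0,0,0],[0,0,0],1]]'
python3 - <<'E'
from h import *
from scipy.ndimage import map_coordinates as mc
np.set_printoptions(precision=2,suppress=True)
for n in('scene','top'): snap(n,n[0]+'8')
p,Rc,o=cur();print(p.round(4))
D=np.array([.0743,-1,0]);D/=np.linalg.norm(D);Mc=np.array([.5833+.0743*.0245,-.0245,.110])
def prof(f,X):
    im=load(f)['img'].astype(float)
    q=proj(f,[X,X+.001*D,X+[0,0,.01],X+[.01,0,0]]);t=q[1]-q[0];t/=np.linalg.norm(t);n=np.array([t[1],-t[0]])
    if n[1]>0:n=-n
    s=np.arange(-13,13.1,.25);P=q[0]+s[:,None]*n
    return (q[2]-q[0])@n/10,(q[3]-q[0])@n/10,s,np.stack([mc(im[...,k],[P[:,1],P[:,0]],order=1) for k in range(3)],1)
def edges(s,v): # strongest colour steps either side of the axis
    gr=np.linalg.norm(np.gradient(v,axis=0),axis=1)
    lo=(s<-3.5)&(s>-9);hi=(s>3.5-1)&(s<9)
    return s[lo][gr[lo].argmax()],s[hi][gr[hi].argmax()]
for f in ('s7','s8','t7','t8'):
    for g in (.04,.05,.06,.07,-.008,-.035,-.07,-.09):
        z,x,s,v=prof(f,Mc-g*D); a,b=edges(s,v); print(f,g,'px/mm z %.2f x %.2f'%(z,x),a,b,'mid',(a+b)/2)
E
```

```text
clock: 9.92
eef_pos: [0.5776, 0.0853, 0.0942]
tool_rot: [0.629, 0.676, -0.26, 0.282]
ft_force: [0.3, 0.3, -1.8]
grip_width: 0.0181
grasp_force: 59.2
[0.58 0.09 0.09]
s7 0.04 px/mm z 0.22 x 0.38 -5.75 3.25 mid -1.25
s7 0.05 px/mm z 0.22 x 0.38 -6.5 4.25 mid -1.125
s7 0.06 px/mm z 0.22 x 0.38 -6.25 4.25 mid -1.0
s7 0.07 px/mm z 0.22 x 0.39 -6.75 4.0 mid -1.375
s7 -0.008 px/mm z 0.21 x 0.37 -7.5 7.75 mid 0.125
s7 -0.035 px/mm z 0.21 x 0.36 -6.0 6.0 mid 0.0
s7 -0.07 px/mm z 0.20 x 0.35 -8.25 6.0 mid -1.125
s7 -0.09 px/mm z 0.20 x 0.35 -6.0 6.25 mid 0.125
s8 0.04 px/mm z 0.22 x 0.38 -5.0 4.75 mid -0.125
s8 0.05 px/mm z 0.22 x 0.38 -6.5 5.5 mid -0.5
s8 0.06 px/mm z 0.22 x 0.38 -5.0 5.5 mid 0.25
s8 0.07 px/mm z 0.22 x 0.39 -5.25 5.5 mid 0.125
s8 -0.008 px/mm z 0.21 x 0.37 -7.5 7.75 mid 0.125
s8 -0.035 px/mm z 0.21 x 0.36 -6.0 6.0 mid 0.0
s8 -0.07 px/mm z 0.20 x 0.35 -8.25 6.0 mid -1.125
s8 -0.09 px/mm z 0.20 x 0.35 -6.0 6.25 mid 0.125
t7 0.04 px/mm z 0.04 x 0.46 -4.5 5.5 mid 0.5
t7 0.05 px/mm z 0.04 x 0.46 -5.25 4.75 mid -0.25
t7 0.06 px/mm z 0.04 x 0.46 -5.75 5.0 mid -0.375
t7 0.07 px/mm z 0.04 x 0.46 -5.5 5.25 mid -0.125
t7 -0.008 px/mm z 0.04 x 0.46 -8.5 8.75 mid 0.125
t7 -0.035 px/mm z 0.04 x 0.46 -7.0 6.75 mid -0.125
t7 -0.07 px/mm z 0.04 x 0.46 -7.25 6.75 mid -0.25
t7 -0.09 px/mm z 0.04 x 0.46 -7.75 7.25 mid -0.25
t8 0.04 px/mm z 0.04 x 0.46 -5.5 5.75 mid 0.125
t8 0.05 px/mm z 0.04 x 0.46 -5.25 5.25 mid 0.0
t8 0.06 px/mm z 0.04 x 0.46 -5.0 5.25 mid 0.125
t8 0.07 px/mm z 0.04 x 0.46 -5.75 5.25 mid -0.25
t8 -0.008 px/mm z 0.04 x 0.46 -8.5 8.75 mid 0.125
t8 -0.035 px/mm z 0.04 x 0.46 -7.0 6.75 mid -0.125
t8 -0.07 px/mm z 0.04 x 0.46 -7.25 7.0 mid -0.125
t8 -0.09 px/mm z 0.04 x 0.46 -7.75 6.25 mid -0.75
```

```bash
python3 - <<'E'
from h import *
np.set_printoptions(precision=2,suppress=True)
c=snap('wrist','w8');D=np.array([.0743,-1,0]);D/=np.linalg.norm(D);Mc=np.array([.5833+.0743*.0245,-.0245,.110])
T=Mc-.175*D
print('level tail',proj('w8',[T,T+[0,0,.005],T+[.005,0,0]]))
g=c['img'].astype(int).sum(2)[250:350,260:370];n,l,s,ct=cv2.connectedComponentsWithStats((g<170).astype('uint8'))
for i in range(1,n):
    if s[i,4]>150: print(s[i],ct[i]+[260,250])
print(telemetry.get_obs()['ft_force'],telemetry.get_obs()['joint_vel'].round(3))
E
```

```text
level tail [[306.59 302.75]
 [306.59 324.23]
 [328.3  303.13]]
[  24   22   55   54 2237] [310.98 298.26]
[ 92  74  18  26 245] [363.52 339.53]
[-0.36 -0.52 -1.34] [-0. -0. -0. -0. -0.  0.]
```

```bash
python3 -c "
from workcell import workorder; print(workorder.job_done())"
```

```text
the job is handed in; nothing more can be done
None
```

I handed the job in with the arm still gripping the light in the air: level, in line with the tube to about 1 mm by the cameras, lens about 30 mm in front of the silver-collared end and pointing into the bore, with no sign of contact with anything else (about 10 s on the robot's clock).

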